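# Seat the rotor on the centrifuge's splined spindle and shut the lid

## Task

Put the round eight-place rotor onto the splined spindle of the open centrifuge: rest it lightly on the teeth, rock it round until the splines mesh and push it fully home without ever forcing it, then let go. Then swing the clear lid fully shut over it, and leave the other things on the bench where they are.

Things in the scene. Friction and masses are not known exactly. Their poses are not given: they have to be found in the camera images.
- centrifuge: Small white bench centrifuge, fixed, 180 deep x 166 wide x 80 mm high plus a low sloping console on its front (-x) side reaching 35 mm further. Origin: underside, on the spindle axis; z up, +x to the back. In its top a round bowl, 128 mm across, 42 mm deep, round the vertical splined spindle.
- seat (a point): Flat shoulder of the spindle, on its axis, 50 mm above the bench, where the rotor's underside rests when home; axes as the centrifuge (they do not turn with the spindle). From it rise 6 straight, square-ended splines 20 mm tall: 24 mm across over the teeth, each tooth 4 mm wide, pitch 60 degrees. Which way the teeth stand is not given and differs each time.
- spindle_tip (a point): Tip of the spindle, 29 mm above the shoulder: above the splines a smooth round nose, 15.6 mm across, tapered at the tip, which centres the bore. A brake holds the spindle against turning up to about 0.15 N m. The drive sits on rubber mounts: the spindle sinks about 1 mm per 4 N of push, 6 mm at most, and springs back.
- lid_tab (a point): Middle of the outer face of the lid's front tab (grey, 40 mm wide, 34 mm long, 5 mm thick), 181 mm from the hinge. With the lid open the tab is its topmost part and this face looks to the back; with the lid shut it looks up. Site axes are the lid's: z out of this face, -x from hinge to tab.
- lid_hinge (a point): On the lid's hinge axis, which runs along the centrifuge's y; 88 mm behind the spindle axis, 83 mm above the bench.
- lid (a joint): Angle of the clear dome lid: 0 shut, about 1.9 rad fully open (leaning back). The hinge is stiff: the lid stays where it is left and needs about 1 to 2 N at the tab. Shut, the dome's inner roof is 133 mm above the bench, so it shuts only over a seated rotor.
- rotor: Loose black round eight-place rotor, about 0.22 kg, 96 mm across, with tube pockets in its sloping flank. Origin: centre of the underside, z up. In the underside a blind bore 33 mm deep, its lowest 20 mm with 6 inner teeth, 18 mm between opposite tips; about 0.7 mm (4 degrees) of play each way on the splines. Its grooves lie at 0, 60, 120.. degrees from rotor x; it fits at any of the six turns.
- rotor_grip (a point): Point to grip on the rotor's upright grip bar, 60 mm above the underside, on the axis. The bar is 40 mm long (rotor x), 14 mm thick (rotor y) and stands on the flat top from 38 to 70 mm above the underside.
- strip_rotor: Other loose rotor, to be left alone: rectangular, 94 x 94 mm, 48 mm high, two rows of small tube holes and a round knob. Origin: centre of underside.
- amber_bottle: Loose amber bottle, 48 mm across, 100 mm high, leave alone. Origin: underside.
- clear_bottle: Loose clear bottle, 48 mm across, 95 mm high, leave alone. Origin: underside.
- jar: Loose white jar, 60 mm across, 75 mm high, leave alone. Origin: underside.
- tube_rack: Loose blue tube rack, 70 x 160 x 58 mm, leave alone. Origin: underside.
- tip_box: Loose grey box with clear lid, 85 x 120 x 58 mm, leave alone. Origin: underside.
- marker: Loose marker pen, 133 mm long, 13 mm thick, along its x, leave alone. Origin: underside.
- timer: Loose white timer, 55 x 70 x 18 mm, leave alone. Origin: underside.
There are look-alikes about, which are no part of the job. Leave any red look-alike of the rotor alone.

How it is judged (in metres and radians):
On the way, in this order (a step that is already met when the one before it is completed fails the run):
1. the rotor is fully home on the spindle (z of rotor in the frame of seat between -0.008 and 0.002 m and horizontal distance between rotor and seat below 0.004 m and angle between rotor's own z axis and vertical below 0.08 rad and value of joint lid above 1 rad), for 0.2 s.
2. the lid is shut (value of joint lid below 0.05 rad), for 0.2 s.
At the end, for the whole second after the job is handed in: The rotor sits on the spindle, its underside within 2 mm of the shoulder (at most 4 mm below it, for the soft mounts), within 4 mm of the axis, upright to 0.08 rad and at rest; the lid is within 0.05 rad of shut; nothing else moved by more than 25 mm (z of rotor in the frame of seat between -0.004 and 0.002 m and horizontal distance between rotor and seat below 0.004 m and angle between rotor's own z axis and vertical below 0.08 rad and value of joint lid below 0.05 rad and linear speed of rotor below 0.02 m/s); the robot touches nothing.
It fails at once if the rotor is forced: contact forces between rotor and centrifuge (spindle, bowl or lid) add up to more than 40 N (contact force between rotor and centrifuge above 40 N).
It fails at once if another thing on the bench is moved by more than 25 mm (distance of any of strip_rotor, amber_bottle, clear_bottle, jar, tube_rack, tip_box, marker, timer from where it was at the start of the episode above 0.025 m).
It also fails if it takes over 72 s, if anything falls off the work surface, if the arm or the gripper's body presses on something with over 40 N, if the wrist force passes 120 N, or if a joint passes its speed limit or range.

## Robot

A 7-joint arm with a two-finger parallel gripper is mounted at the origin on the work surface. World frame = base frame: x ahead of the robot, y to its left, z up, the work surface at z = 0. Lengths are in m, angles in degrees, forces in N, time in s.
With the tool pointing down it reaches from about 0.425 to 1.025 m from the base axis. Payload 3.6 kg.
Tool frame: the origin (TCP) lies where the fingers leave the gripper's body, on its centre line; the fingertips stand 73 mm ahead of it and the grasp point (between the pads) lies grasp_offset ahead of it (grasp_offset is the distance from the TCP to the grasp point, in m); z points along the fingers, y is the line along which they close (so a half turn about z gives the same grasp; the last joint's range is limited). The gripper opens to 85 mm and grips with 20 to 120 N. Pads are 22 mm wide; open, the fingers measure 114 mm over their backs; the gripper's body (76 mm by 85 mm) begins 54 mm behind the grasp point. The pads swing forward as they close: fully open they stand 13 mm farther back than shut.
Start: joints at [-69.643, 33.873, 2.773, 92.16, -1.908, 54.013, -1.931], TCP at [0.315, 0.653, 0.304] pointing down, gripper open.
Joint ranges: [-153.93, 153.93], [-27.13, 128.08], [-72.61, 78.16], [10.71, 143.7], [-87.88, 267.88], [4.46, 118.87], [-176.78, 176.78]. Speed limits (degrees/s): [147.25, 147.25, 180, 180, 180, 180, 180].

## Interface

Orientations are given as a 3x3 rotation matrix whose columns are the frame's x, y, z axes.
In Python, from rig import * gives the robot as it stands.
- The arm moves only by the tool apply_moves, never from a script. Its argument "motion" is a list of rows, each a list of 7 numbers: the shift along the tool's x, y, z scaled (see below), then the turn, a rotation vector about the tool's x, y, z scaled (see below), then the opening, from 0 (shut) to 1 (fully open). A call has 1 to 12 rows; each row is the pose to reach, as a shift and turn from the pose commanded when the call began, along the tool's axes at that moment; what a row does not reach only later rows make up. The controller multiplies each number of a shift by 0.1 m and each number of a turn by 45 degrees. A row lasts 1/8 s, in which the tool goes at most 62.5 mm and 10.7 degrees, less where a joint would pass 70% of its speed; a pose out of reach is approached as far as the arm can. A call with a number of a shift or a turn outside -1 to 1 is refused whole. A call with a gripper value outside its range is refused whole. The fingers move at their own pace and stop on an object; "newtons" is the grip in N (left out, the last holds). Time passes only in rows, so rows that repeat a pose let the fingers close. It gives the time, the measured TCP pose, the force, the opening and the grip force at its end, in the units of the state.
- observe(): the state, without advancing time (a new reading comes with each control period).
- camera(name): name is "scene" or "top"; returns the picture (420x560x3 uint8, blue, green, red); there is no depth.
- camera_info(name): a dict with "fx", "fy", "cx", "cy" (pixels), "extrinsics" (4x4, takes a point from world to camera coordinates). Camera axes: x right, y down, z forward; pixel columns grow to the right and rows downward; lengths in m; the calibration is good to about 2 mm. A picture is of the moment at which its call begins. camera_info takes no time and is no camera call.
- sign_off(): hands the job in; it is judged then, once.
The state is a dict: "t": time; "joint_positions": joint angles; "dq": joint speeds; "effort": joint torques, N m; "position": TCP position; "eef_rot": TCP orientation; "ft_force": force on the tool from outside, world axes, zero at the start; "torque": the same for the moment, N m; "gripper_width": opening from 0.0 (shut) to 1.0 (fully open); "gripper_force": force on a finger pad.
Only numpy, scipy, OpenCV 4.12 (cv2) and the standard library are available. Lean on these libraries where they do the work, as an engineer would, in place of code of your own. Each camera call takes 0.05 s, during which the arm holds its last target. There are 200 camera calls.

## Working session

There is one attempt and no reset: what is moved stays moved. The work goes in short steps, Python scripts to look and compute and a tool call to move; the robot and the scene stay as the last step left them, time stands still between calls to the robot, and variables do not carry over. Pictures are saved under pics/ and viewed, at most 10 in all, crops included, and the job is handed in when it is done.

Besides the shell and the picture viewer there is one more tool, called after "Request:" as name(argument=value, ...) on one line, values as JSON. apply_moves: Moves the arm, as the interface text tells. Its arguments: {"type":"object","properties":{"motion":{"type":"array","items":{"type":"array","items":{"type":"number","minimum":-1,"maximum":1}}},"newtons":{"type":"number"}},"required":["motion"]}

```bash
mkdir -p pics; ls; python3 - <<'E'
from rig import *
import cv2,numpy as np
s=observe()
for k,v in s.items(): print(k,np.round(v,3).tolist())
for n in("scene","top"):
    cv2.imwrite(f"pics/{n}0.png",cv2.resize(camera(n),(800,600),interpolation=cv2.INTER_CUBIC)); i=camera_info(n); print(n,{k:np.round(v,3).tolist() for k,v in i.items()})
E
```

```text
pics
t 0.0
joint_positions [-69.643, 33.924, 2.766, 92.237, -1.908, 54.009, -1.931]
dq [-0.013, -0.113, -0.011, 0.059, 0.048, -0.004, -0.079]
effort [0.0, -54.871, 1.547, -19.812, 0.009, 0.009, -0.0]
position [0.314, 0.653, 0.303]
eef_rot [[-0.901, 0.434, -0.001], [0.434, 0.901, -0.002], [-0.0, -0.002, -1.0]]
ft_force [0.316, 0.17, 0.171]
torque [-0.02, 0.072, 0.031]
gripper_force 0.0
gripper_width 0.998
scene {'fx': 504.458, 'fy': 504.458, 'cx': 282.458, 'cy': 206.68, 'extrinsics': [[0.539, 0.842, 0.001, -0.268], [0.642, -0.41, -0.648, -0.26], [-0.545, 0.35, -0.761, 1.544], [0.0, 0.0, 0.0, 1.0]]}
top {'fx': 475.641, 'fy': 475.641, 'cx': 284.133, 'cy': 210.667, 'extrinsics': [[0.013, -1.0, -0.015, 0.027], [-0.995, -0.012, -0.098, 0.506], [0.098, 0.016, -0.995, 1.546], [0.0, 0.0, 0.0, 1.0]]}
```

View pics/scene0.png

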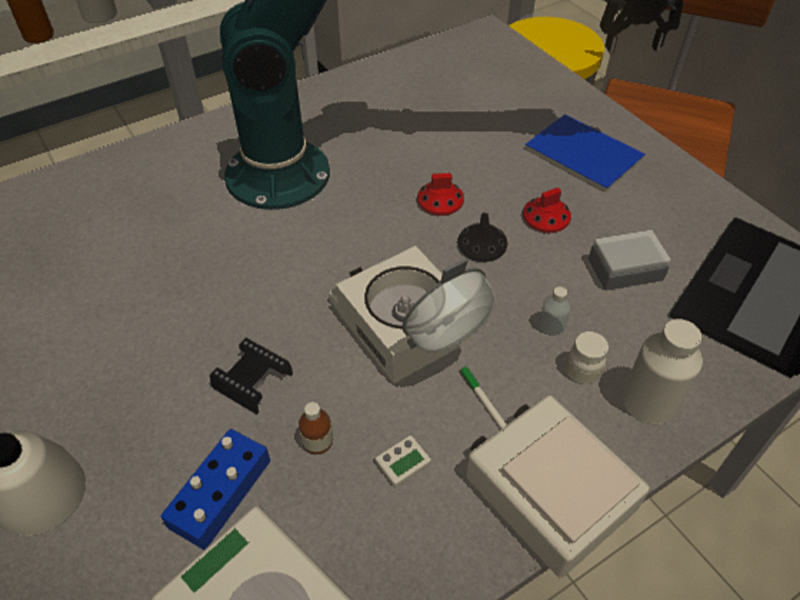

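View pics/top0.png

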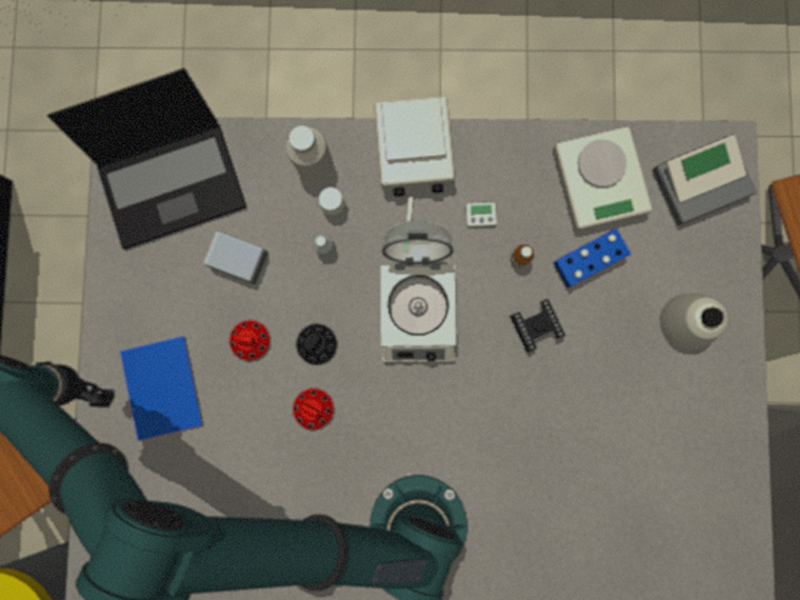

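The scene shows the black rotor at about (482,240), with the bar seen nearly end-on, and the centrifuge spindle at (403,305) with the lid open to the back. In the top view the rotor is at (316,344) and the spindle at (418,306). Next I'll zoom in and measure.

```bash
cat > h.py <<'E'
from rig import *
import cv2,numpy as np
def ray(n,u,v):
    i=camera_info(n);E=np.array(i["extrinsics"]);R,t=E[:3,:3],E[:3,3]
    return -R.T@t, R.T@np.array([(u-i["cx"])/i["fx"],(v-i["cy"])/i["fy"],1])
def onz(n,u,v,z):
    c,d=ray(n,u,v);return c+d*(z-c[2])/d[2]
def px(n,P):
    i=camera_info(n);E=np.array(i["extrinsics"]);p=E[:3,:3]@np.asarray(P,float)+E[:3,3]
    return np.array([p[0]/p[2]*i["fx"]+i["cx"],p[1]/p[2]*i["fy"]+i["cy"]])
def two(uv1,uv2):
    c,d=ray("scene",*uv1);e,f=ray("top",*uv2)
    d/=np.linalg.norm(d);f/=np.linalg.norm(f)
    s=np.linalg.lstsq(np.c_[d,-f],e-c,rcond=None)[0];a,b=c+s[0]*d,e+s[1]*f
    return (a+b)/2,np.linalg.norm(a-b)
E
python3 - <<'E'
from h import *
S=np.mean([camera("scene").astype(float) for _ in range(4)],0);T=np.mean([camera("top").astype(float) for _ in range(4)],0)
np.savez("avg.npz",S=S,T=T)
f=lambda im,u,v,w,h:cv2.resize(np.clip(im[v:v+h,u:u+w]*1.5,0,255).astype(np.uint8),(400,300),interpolation=cv2.INTER_CUBIC)
# crop 56x42
a=np.hstack([f(S,310,142,56,42),f(S,254,188,56,42)])
b=np.hstack([f(T,193,220,56,42),f(T,265,193,56,42)])
cv2.imwrite("pics/z.png",np.vstack([a,b]))
for n,im in(("scene",S),("top",T)):
    m=((im.max(2)<60)*255).astype(np.uint8)
    k,l,st,ce=cv2.connectedComponentsWithStats(m)
    for s,c in zip(st,ce):
        if 60<s[4]<3000: print(n,s,c.round(1),onz(n,*c,0.025).round(3))
E
```

```text
scene [  5   0  32  30 667] [21.9 13.7] [-0.891 -0.284  0.025]
scene [   0   31  120   75 2077] [57.9 72.2] [-0.442 -0.281  0.025]
scene [546 109  14  32 188] [554.8 123.7] [0.612 0.889 0.025]
scene [320 149  35  35 771] [337.2 168.7] [0.415 0.23  0.025]
scene [411 172  56  31 471] [434.  191.6] [0.62  0.394 0.025]
scene [308 184  19  15 104] [316.9 190.8] [0.452 0.136 0.025]
scene [256 187  51  48 185] [275.  208.3] [0.444 0.012 0.025]
scene [250 228  20  28  96] [259.5 242.2] [ 0.514 -0.077  0.025]
scene [ 147  237   58   53 1254] [173.5 262.2] [ 0.456 -0.276  0.025]
scene [ 493  274   67   74 1118] [524.9 312. ] [0.986 0.313 0.025]
scene [  0 303  15  24 287] [  5.9 314.1] [ 0.384 -0.639  0.025]
top [457 118  21  40 147] [466.8 137.9] [ 0.757 -0.572  0.025]
top [  0 123   9 119 554] [  2.4 165.8] [0.646 0.983 0.025]
top [534 131  26  78 396] [544.8 178.1] [ 0.624 -0.825  0.025]
top [176 176  11  23  61] [181.4 186.8] [0.582 0.377 0.025]
top [364 212  31  32 332] [377.6 227.5] [ 0.454 -0.274  0.025]
top [492 216  14  13 147] [498.3 221.9] [ 0.477 -0.668  0.025]
top [358 220  15  27  92] [364.4 233.6] [ 0.434 -0.231  0.025]
top [208 227  28  28 606] [221.3 240.6] [0.405 0.239 0.025]
top [  1 380  47  40 859] [ 32.3 398.5] [-0.108  0.832  0.025]
```

View pics/z.png

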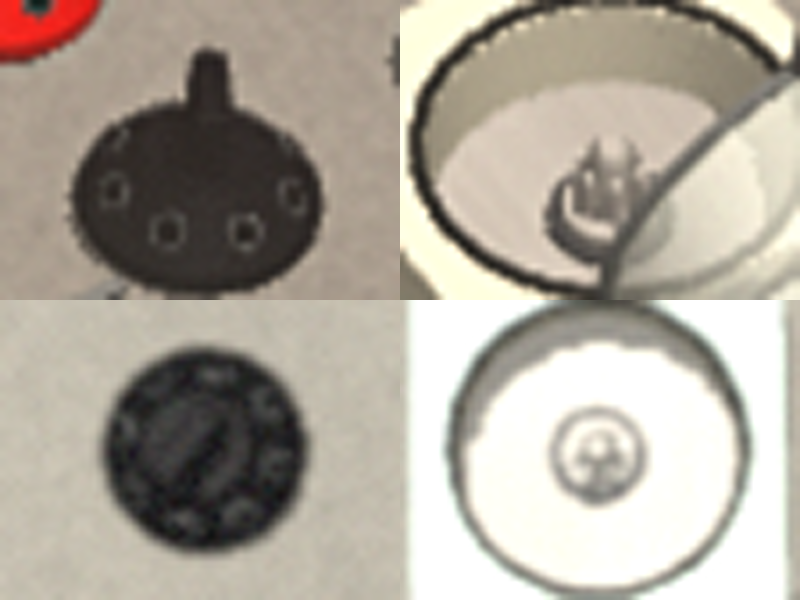

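The zoom shows the rotor's bar top at about (339.4,149.7) in the native scene image. The bar runs nearly along the view ray, so its yaw is about 138°. In the top view the rotor disc centre is about (221.5,241) and the bowl/spindle about (293,213.5). Fitting numerically now.

```bash
python3 - <<'E'
from h import *
import rig; print([x for x in dir(rig) if x[0]!='_'], getattr(rig,'grasp_offset',None))
d=np.load("avg.npz");S,T=d["S"],d["T"]
# rotor disc, top: ellipse fit at widest radius
m=(T.max(2)<85).astype(np.uint8)*255
k,l,st,ce=cv2.connectedComponentsWithStats(m)
i=l[241,221];c=cv2.findContours((l==i).astype(np.uint8),cv2.RETR_EXTERNAL,cv2.CHAIN_APPROX_NONE)[0][0]
e=cv2.fitEllipse(c);print("rotor top",e)
for z in(0.0,0.015,0.03):print(z,onz("top",*e[0],z).round(4))
# rotor bar in scene: centre columns of rows of the bar
g=S.max(2)
for v in range(147,158):
    r=np.where(g[v,330:350]<75)[0];print(v,r.min()+330 if len(r) else None,r.max()+330 if len(r) else None)
# disc extents scene
m=((g<75)*255).astype(np.uint8);k,l,st,ce=cv2.connectedComponentsWithStats(m);i=l[172,338];print("scene rotor",st[i],ce[i])
# bowl rim: dark ring in top, sample radial minima
def rim(im,c0,r0,r1):
    P=[]
    G=im.max(2).astype(np.float32)
    for a in np.radians(np.arange(0,360,6)):
        rr=np.arange(r0,r1,0.25);xs=(c0[0]+rr*np.cos(a)).astype(np.float32);ys=(c0[1]+rr*np.sin(a)).astype(np.float32)
        p=cv2.remap(G,xs[None],ys[None],cv2.INTER_LINEAR)[0];P.append((xs[p.argmin()],ys[p.argmin()]))
    return np.array(P,np.float32)
for r in((17,24),(4,9)):
    P=rim(T,(293,213.5),*r);e=cv2.fitEllipse(P);print("ring",e,[onz("top",*e[0],z).round(4).tolist() for z in(.08,.05)])
cx=np.array([0.52,0]);print("view dir",ray("scene",339,150))
w=onz("top",293,213.5,.08);print(px("scene",[w[0],w[1],.079]),px("top",[w[0],w[1],.079]))
# white body outline (top face)
m=((T.min(2)>140)*255).astype(np.uint8);k,l,st,ce=cv2.connectedComponentsWithStats(m);i=l[193,270];print(st[i]);c=cv2.findContours((l==i).astype(np.uint8),cv2.RETR_EXTERNAL,cv2.CHAIN_APPROX_NONE)[0][0];print(cv2.minAreaRect(c))
E
```

```text
['MotionError', 'camera', 'camera_info', 'grasp_offset', 'observe', 'sign_off'] 0.0539
rotor top ((221.18106079101562, 240.7405548095703), (27.801836013793945, 28.171293258666992), 164.9530487060547)
0.0 [0.4051 0.243  0.    ]
0.015 [0.4046 0.2408 0.015 ]
0.03 [0.4041 0.2386 0.03  ]
147 None None
148 None None
149 337 340
150 337 341
151 337 341
152 336 341
153 336 341
154 336 341
155 336 342
156 333 342
157 330 343
scene rotor [320 149  35  35 810] [337.06790123 168.8308642 ]
ring ((292.3957824707031, 213.53587341308594), (40.58551025390625, 40.7401237487793), 169.40830993652344) [[0.4918, 0.0063, 0.08], [0.4946, 0.0063, 0.05]]
ring ((292.1925964355469, 213.95989990234375), (11.750957489013672, 11.97295093536377), 97.15586853027344) [[0.4905, 0.007, 0.08], [0.4932, 0.0069, 0.05]]
view dir (array([ 1.1534386 , -0.42157654,  1.00804639]), array([-0.55716671,  0.49060719, -0.68851808]))
[282.93307302 207.95862431] [292.99873145 213.52903434]
[ 266  185   53   58 1233]
((292.0, 213.5), (57.0, 52.0), 90.0)
```

```bash
cat >> h.py <<'E'
def go(p,yaw=None):
    "numbers from the measured pose to TCP p (tool down, tool x at yaw deg)"
    s=observe();R=np.array(s["eef_rot"]);d=R.T@(np.array(p)-s["position"])/0.1
    y=np.degrees(np.arctan2(R[1,0],R[0,0]));yaw=y if yaw is None else yaw
    c,q=np.cos(np.radians(yaw)),np.sin(np.radians(yaw))
    D=np.array([[c,q,0],[q,-c,0],[0,0,-1]])
    r=cv2.Rodrigues(R.T@D)[0].ravel()*180/np.pi/45
    print("t",s["t"],"pos",np.round(s["position"],4),"yaw",round(y,2),"F",np.round(s["ft_force"],2),"T",np.round(s["torque"],3),"w",round(s["gripper_width"],3),"gf",s["gripper_force"]);print("shift",d.round(3),"turn",r.round(3))
E
python3 -c "
from h import *
for z in(.07,.0): print(px('scene',[.4046,.2408,z]))
go([.4046,.2408,.2],138.5)"
```

```text
[339.48716267 153.04867814]
[337.29800893 171.33510948]
t 0.5 pos [0.3145 0.6532 0.3039] yaw 154.29 F [-0.58  0.81  0.46] T [0.022 0.057 0.025] w 0.994 gf 0.0
shift [-2.6   -3.325  1.039] turn [-0.     0.     0.351]
```

Request:
apply_moves(motion=[[-0.33,-0.42,0,0,0,0.18,1],[-0.65,-0.83,0,0,0,0.35,1]])

```text
t: 0.75
position: [0.3372, 0.5494, 0.3038]
eef_rot: [[-0.747, 0.665, 0.0], [0.665, 0.747, 0.0], [-0.0, 0.0, -1.0]]
ft_force: [0.5, -0.9, 0.3]
gripper_width: 1.001
gripper_force: 0.0
```

```bash
python3 -c "
from h import *
go([.4046,.2408,.24],138.5)"
```

```text
t 0.75 pos [0.3372 0.5494 0.3038] yaw 138.35 F [ 0.5  -0.93  0.33] T [-0.027 -0.039  0.005] w 1.001 gf 0.0
shift [-2.555 -1.858  0.637] turn [ 0.001  0.    -0.003]
```

Request:
apply_moves(motion=[[-0.42,-0.31,0,0,0,0,1],[-0.85,-0.62,0,0,0,0,1]])

```text
t: 1.0
position: [0.36, 0.446, 0.3042]
eef_rot: [[-0.75, 0.662, 0.001], [0.662, 0.75, 0.001], [-0.0, 0.001, -1.0]]
ft_force: [0.2, -0.4, 1.1]
gripper_width: 0.999
gripper_force: 0.0
```

Request:
apply_moves(motion=[[-0.42,-0.31,0.15,0,0,0,1],[-0.85,-0.62,0.3,0,0,0,1]])

```text
t: 1.25
position: [0.3829, 0.3434, 0.2742]
eef_rot: [[-0.75, 0.662, 0.001], [0.662, 0.75, 0.001], [-0.0, 0.002, -1.0]]
ft_force: [0.7, -0.1, 0.0]
gripper_width: 0.999
gripper_force: 0.0
```

Request:
apply_moves(motion=[[-0.42,-0.31,0.15,0,0,0,1],[-0.85,-0.62,0.33,0,0,0,1],[-0.85,-0.62,0.33,0,0,0,1]])

```text
t: 1.62
position: [0.4051, 0.2367, 0.24]
eef_rot: [[-0.744, 0.668, -0.003], [0.668, 0.744, -0.004], [-0.001, -0.005, -1.0]]
ft_force: [0.5, 0.1, 0.4]
gripper_width: 0.998
gripper_force: 0.0
```

```bash
python3 -c "
from h import *
go([.4046,.2408,.1139],138.5)"
```

```text
t 1.625 pos [0.4051 0.2367 0.24  ] yaw 138.05 F [0.49 0.15 0.36] T [ 0.037  0.025 -0.016] w 0.998 gf 0.0
shift [0.032 0.033 1.261] turn [-0.006  0.001 -0.01 ]
```

Request:
apply_moves(motion=[[0.03,0.03,0.4,0,0,0,1],[0.03,0.03,0.7,0,0,0,1],[0.03,0.03,0.9,0,0,0,1],[0.03,0.03,0.9,0,0,0,1]])

```text
t: 2.12
position: [0.4044, 0.2472, 0.1501]
eef_rot: [[-0.75, 0.661, -0.002], [0.661, 0.75, -0.001], [0.001, -0.001, -1.0]]
ft_force: [0.1, 0.1, 0.0]
gripper_width: 1.001
gripper_force: 0.0
```

```bash
python3 -c "
from h import *
go([.4046,.2408,.1139],138.5)
S=camera('scene');T=camera('top')
f=lambda im,u,v,w,h:cv2.resize(np.clip(im[v:v+h,u:u+w]*1.5,0,255).astype(np.uint8),(400,300),interpolation=cv2.INTER_CUBIC)
cv2.imwrite('pics/g.png',np.hstack([f(S,300,112,84,63),f(T,180,210,84,63)]))"
```

```text
t 2.125 pos [0.4044 0.2472 0.1501] yaw 138.62 F [0.12 0.1  0.02] T [-0.036  0.018  0.012] w 1.001 gf 0.0
shift [-0.044 -0.046  0.362] turn [-0.002 -0.001  0.003]
```

View pics/g.png

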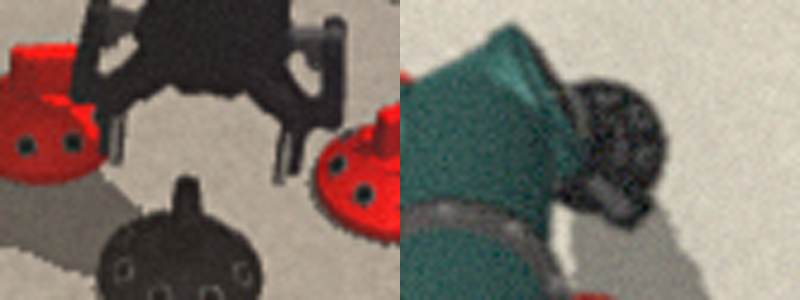

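The fingers straddle the bar: in the left crop the bar is at x≈187, between the fingers at 115 and 285. Descending to grip.

Request:
apply_moves(motion=[[-0.045,-0.045,0.2,0,0,0,1],[-0.045,-0.045,0.36,0,0,0,1],[-0.045,-0.045,0.36,0,0,0,1],[-0.045,-0.045,0.36,0,0,0,1]])

```text
t: 2.72
position: [0.4057, 0.2405, 0.1159]
eef_rot: [[-0.75, 0.662, 0.002], [0.662, 0.75, 0.001], [-0.0, 0.002, -1.0]]
ft_force: [-0.4, 1.1, 0.4]
gripper_width: 1.005
gripper_force: 0.0
```

```bash
python3 -c "
from h import *
go([.4046,.2408,.1139],138.5)"
```

```text
t 2.725 pos [0.4057 0.2405 0.1159] yaw 138.55 F [-0.41  1.1   0.37] T [0.045 0.008 0.02 ] w 1.005 gf 0.0
shift [ 0.011 -0.005  0.02 ] turn [0.003 0.001 0.001]
```

Good. Close gently at 40 N and check.

Request:
apply_moves(motion=[[0,0,0.01,0,0,0,0],[0,0,0.01,0,0,0,0],[0,0,0.01,0,0,0,0],[0,0,0.01,0,0,0,0],[0,0,0.01,0,0,0,0],[0,0,0.01,0,0,0,0],[0,0,0.01,0,0,0,0],[0,0,0.01,0,0,0,0]], newtons=40)

```text
t: 3.72
position: [0.4056, 0.2401, 0.1141]
eef_rot: [[-0.749, 0.662, 0.001], [0.662, 0.749, 0.001], [-0.0, 0.001, -1.0]]
ft_force: [-0.2, 0.7, 5.7]
gripper_width: 0.155
gripper_force: 43.1
```

```bash
python3 -c "
from h import *
go([.4046,.2408,.2139],138.5)"
```

```text
t 3.725 pos [0.4056 0.2401 0.1141] yaw 138.54 F [-0.23  0.66  5.72] T [ 0.152 -0.161  0.068] w 0.155 gf 43.08226704597473
shift [ 0.012 -0.001 -0.998] turn [0.001 0.    0.001]
```

Request:
apply_moves(motion=[[0,0,-0.1,0,0,0,0],[0,0,-0.4,0,0,0,0],[0,0,-0.8,0,0,0,0],[0,0,-1,0,0,0,0]])

```text
t: 4.22
position: [0.4046, 0.2394, 0.2154]
eef_rot: [[-0.749, 0.662, -0.0], [0.662, 0.749, 0.0], [0.0, -0.0, -1.0]]
ft_force: [0.1, -0.7, -3.1]
gripper_width: 0.156
gripper_force: 42.1
```

Request:
apply_moves(motion=[[0,0,-0.4,0,0,0,0],[0,0,-0.4,0,0,0,0],[0,0,-0.4,0,0,0,0]])

```text
t: 4.6
position: [0.4041, 0.2392, 0.2533]
eef_rot: [[-0.749, 0.662, -0.002], [0.662, 0.749, -0.001], [0.001, -0.002, -1.0]]
ft_force: [-0.7, -0.2, -2.8]
gripper_width: 0.157
gripper_force: 42.0
```

```bash
python3 -c "
from h import *
go([.492,.0065,.2541],138.5)"
```

```text
t 4.6 pos [0.4041 0.2392 0.2533] yaw 138.54 F [-0.66 -0.23 -2.75] T [-0.033 -0.043  0.007] w 0.157 gf 41.99545204639435
shift [-2.2   -1.162 -0.007] turn [-0.003 -0.001  0.001]
```

Request:
apply_moves(motion=[[-0.36,-0.19,0,0,0,0,0],[-0.73,-0.39,0,0,0,0,0]])

```text
t: 4.85
position: [0.4331, 0.1616, 0.2523]
eef_rot: [[-0.751, 0.66, -0.004], [0.66, 0.751, -0.002], [0.002, -0.004, -1.0]]
ft_force: [1.1, 0.2, -2.1]
gripper_width: 0.157
gripper_force: 42.0
```

Request:
apply_moves(motion=[[-0.36,-0.19,0,0,0,0,0],[-0.73,-0.39,0,0,0,0,0]])

```text
t: 5.1
position: [0.462, 0.0834, 0.2522]
eef_rot: [[-0.75, 0.662, -0.004], [0.662, 0.75, -0.001], [0.002, -0.004, -1.0]]
ft_force: [-0.1, 0.9, -2.3]
gripper_width: 0.153
gripper_force: 42.0
```

Request:
apply_moves(motion=[[-0.3,-0.16,0,0,0,0,0],[-0.6,-0.32,0,0,0,0,0],[-0.73,-0.38,0,0,0,0,0],[-0.73,-0.38,0,0,0,0,0],[-0.73,-0.38,0,0,0,0,0]])

```text
t: 5.72
position: [0.4917, 0.0095, 0.2533]
eef_rot: [[-0.751, 0.661, -0.002], [0.661, 0.751, 0.001], [0.002, -0.001, -1.0]]
ft_force: [0.2, -0.1, -2.4]
gripper_width: 0.159
gripper_force: 42.0
```

```bash
python3 -c "
from h import *
go([.492,.0065,.2541],138.5)
S=np.mean([camera('scene').astype(float) for _ in range(3)],0);T=np.mean([camera('top').astype(float) for _ in range(3)],0)
np.savez('a2.npz',S=S,T=T)
f=lambda im,u,v,w,h:cv2.resize(np.clip(im[v:v+h,u:u+w]*1.5,0,255).astype(np.uint8),(400,300),interpolation=cv2.INTER_CUBIC)
cv2.imwrite('pics/p.png',np.hstack([f(S,240,150,84,63),f(T,250,180,84,63)]))"
```

```text
t 5.725 pos [0.4917 0.0095 0.2533] yaw 138.66 F [ 0.25 -0.11 -2.38] T [ 0.015 -0.01  -0.002] w 0.159 gf 41.95755422115326
shift [-0.022 -0.02  -0.008] turn [-0.001 -0.003  0.003]
```

View pics/p.png

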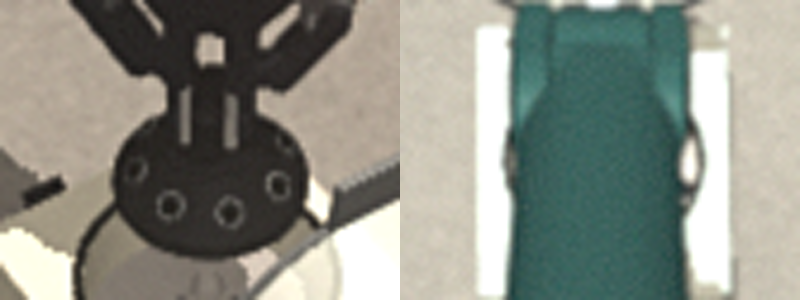

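Only the scene camera sees the rotor now, since the arm hides it in the top view. In the left crop the disc spans x 113–308 and its lower edge is at y≈257. I'll compare these silhouette limits with those before the grasp.

```bash
python3 - <<'E'
from h import *
from scipy.optimize import least_squares
def ext(im,u0,v0):
    g=cv2.resize(im.max(2).astype(np.float32),None,fx=4,fy=4,interpolation=cv2.INTER_CUBIC)
    m=(g<75).astype(np.uint8);cx,cy=int((u0+.5)*4),int((v0+.5)*4)
    L=[];R=[]
    for v in range(cy-16,cy+17):
        x=cx
        while m[v,x]:x-=1
        y=cx
        while m[v,y]:y+=1
        L.append(x);R.append(y)
    v=[]
    for u in range(cx-12,cx+13):
        y=cy
        while m[y,u]:y+=1
        v.append(y)
    return np.array([(min(L)+.5)/4-.5,(max(R)-.5)/4-.5,(max(v)-.5)/4-.5])
def circ(x,y,z,r=.047):
    a=np.radians(np.arange(0,360,3));q=np.array([px("scene",[x+r*np.cos(b),y+r*np.sin(b),z]) for b in a])
    return np.array([q[:,0].min(),q[:,0].max(),q[:,1].max()])
S0=np.load("avg.npz")["S"];S1=np.load("a2.npz")["S"]
e0=ext(S0,337,170);e1=ext(S1,283.8,194);print(e0,e1)
for zr in(.005,.012):
    p0=least_squares(lambda p:circ(p[0],p[1],zr)-e0,[.405,.24],x_scale=.01,diff_step=1e-3).x
    p1=least_squares(lambda p:circ(p[0],p[1],zr+.1392)-e1,[.49,.01],x_scale=.01,diff_step=1e-3).x
    print(zr,p0.round(4),(p1).round(4),circ(*p0,zr)-e0,circ(*p1,zr+.1392)-e1)
# nose tip & bowl rim in scene
m=px("scene",[.492,.0065,.079]);print("tip pred",m)
g=S0.max(2)
# outline of nose: print patch
print(g[200:218,276:294].astype(int))
E
```

```text
[319.125 354.625 183.375] [260.375 305.875 204.875]
0.005 [0.4067 0.2371] [0.4918 0.0049] [ 0.79574946 -0.79294605  0.04631712] [ 2.44734574 -2.45032895  0.16396372]Traceback (most recent call last):
  File "<stdin>", line 25, in <module>
    return func(*args, **kwargs)
    vector_fun = VectorFunction(
        fun_wrapped,
    ...<6 lines>...
        workers=workers
    )
    self.J, dct = approx_derivative(
                  ~~~~~~~~~~~~~~~~~^
        self.fun_wrapped, self.x, f0=self.f, **finite_diff_options
        ^^^^^^^^^^^^^^^^^^^^^^^^^^^^^^^^^^^^^^^^^^^^^^^^^^^^^^^^^^
    )
    ^
    J, _nfev = _dense_difference(fun_wrapped, x0, f0, h,
               ~~~~~~~~~~~~~~~~~^^^^^^^^^^^^^^^^^^^^^^^^
                             use_one_sided, method,
                             ^^^^^^^^^^^^^^^^^^^^^^
                             mf)
                             ^^^
    df = [f_eval - f0 for f_eval in f_evals]
                                    ^^^^^^^
    f = np.atleast_1d(self.fun(x, *self.args, **self.kwargs))
                      ~~~~~~~~^^^^^^^^^^^^^^^^^^^^^^^^^^^^^^
    return np.atleast_1d(self.fun(x))
                         ~~~~~~~~^^^
    return self.f(x, *self.args, **self.kwargs)
           ~~~~~~^^^^^^^^^^^^^^^^^^^^^^^^^^^^^^
  File "<stdin>", line 25, in <lambda>
  File "<stdin>", line 20, in circ
  File "h.py", line 9, in px
    i=camera_info(n);E=np.array(i["extrinsics"]);p=E[:3,:3]@np.asarray(P,float)+E[:3,3]
ValueError: time passes only in moves, steps and waits
```

```bash
sed -i 's/^def ray/from functools import lru_cache\ncamera_info=lru_cache(None)(camera_info)\ndef ray/' h.py; python3 - <<'E'
from h import *
d=np.load("avg.npz");S0,T0=d["S"],d["T"]
print("tip pred",px("scene",[.492,.0065,.079]),px("scene",[.492,.0065,.07]),px("top",[.492,.0065,.079]),px("top",[.492,.0065,.05]))
g=S0.max(2);print(g[203:222,274:294].astype(int))
# bowl rim in scene: dark ring radial minima, visible part
G=g.astype(np.float32);c0=px("scene",[.492,.0065,.08]);P=[]
for a in np.radians(np.arange(0,360,5)):
    q=np.array([px("scene",[.492+r*np.cos(a),.0065+r*np.sin(a),.08]) for r in np.arange(.058,.071,.0005)],np.float32)
    p=cv2.remap(G,q[None,:,0],q[None,:,1],cv2.INTER_LINEAR)[0]
    w=onz("scene",*q[p.argmin()],.08)[:2]
    if p.min()<70:P.append([np.degrees(a),*w])
P=np.array(P);A=np.c_[2*P[:,1:],np.ones(len(P))]
for _ in range(4):
    x=np.linalg.lstsq(A,(P[:,1:]**2).sum(1),rcond=None)[0];r=np.sqrt(x[2]+x[0]**2+x[1]**2)
    e=np.hypot(*(P[:,1:]-x[:2]).T)-r;k=abs(e)<.0025;P,A=P[k],A[k]
print("scene rim",x[:2],r,len(P),P[:,0].astype(int))
E
```

```text
tip pred [283.66791166 207.61196954] [283.65668305 210.00908905] [292.34357635 213.51142781] [292.31974303 214.3374564 ]
[[141 140 140 139 137 138 140 140 140 138 137 137 138 141 137 138 136 137
  138 139]
 [139 140 139 138 139 137 138 139 139 140 136 137 138 139 140 138 137 136
  138 137]
 [140 139 139 137 136 138 137 138 139 139 138 137 137 138 140 138 138 137
  138 138]
 [140 141 140 140 139 138 138 137 139 139 139 138 137 136 139 140 139 139
  136 136]
 [140 141 140 140 139 139 136 120 143 146 142 127 134 138 139 140 139 140
  139 138]
 [142 140 140 140 141 141 118  99 143 149 146 129 111 138 139 138 138 140
  142 138]
 [143 142 142 142 143 142 100  90 132 145 144 125 104 121 139 137 139 142
  139 105]
 [144 143 142 143 129 103  76  83 111 125 126 114  90 102 139 142 140 137
  104  79]
 [142 143 145 142 123  82  74  76  96 106 110 102  90 126 143 143 137 102
   75  64]
 [143 146 142 112  93  91 129  82  90  98 105  99  97 127 118  97  98  75
   64  86]
 [144 139  90  81  78  80 122  90  89 111 136 101  85  97 108  83  75  65
   85 130]
 [143 105  63 129  86  72  94  89  89 100 12
[... 185 characters left out ...]
66  64 107 121
  137 149]
 [ 91  56  62 141  89  73  84  74  75  79  95 103  72  65  65  90 115 117
  132 146]
 [ 81  56  62 118 136 119 107  84  82  81  92 100  65  61  80 119 116 117
  129 144]
 [104  62  58  74 120 143 144 139 136 116  93  72  60  68 102 120 112 115
  133 143]
 [ 93  50  56  60  78 108 136 150 152 142  83  60  57  84 109 113 111 111
  131 141]
 [133  64  46  57  61  69  87  99 109 106  65  55  71  96 107 108 107 114
  136 142]]
scene rim [0.49067214 0.00542726] 0.06564944806090417 47 [ 90  95 100 105 110 115 119 125 130 135 140 145 150 155 160 165 170 175
 180 185 190 195 200 205 210 215 220 225 230 235 239 245 250 255 260 265
 270 275 280 285 290 295 300 305 310 315 320]
```

```bash
python3 -c "
from h import *
go([.4915,.0077,.197],138.6)"
```

```text
t 6.025 pos [0.4923 0.0087 0.254 ] yaw 138.62 F [-0.69 -0.23 -2.77] T [-0.037  0.019  0.037] w 0.153 gf 41.95769011974335
shift [-0.001 -0.013  0.57 ] turn [ 0. -0.  0.]
```

Request:
apply_moves(motion=[[0,-0.01,0.2,0,0,0,0],[0,-0.01,0.4,0,0,0,0],[0,-0.01,0.57,0,0,0,0],[0,-0.01,0.57,0,0,0,0],[0,-0.01,0.57,0,0,0,0]])

```text
t: 6.65
position: [0.4922, 0.0073, 0.1974]
eef_rot: [[-0.749, 0.662, 0.001], [0.662, 0.749, 0.0], [-0.001, 0.001, -1.0]]
ft_force: [-0.2, -0.3, -2.5]
gripper_width: 0.151
gripper_force: 41.8
```

Request:
apply_moves(motion=[[0,0,0.02,0,0,0,0],[0,0,0.04,0,0,0,0],[0,0,0.06,0,0,0,0],[0,0,0.06,0,0,0,0]])

```text
t: 7.15
position: [0.4918, 0.0072, 0.1908]
eef_rot: [[-0.749, 0.662, -0.0], [0.662, 0.749, -0.0], [0.0, -0.0, -1.0]]
ft_force: [0.2, -0.3, -3.4]
gripper_width: 0.154
gripper_force: 41.9
```

Request:
apply_moves(motion=[[0,0,0.02,0,0,0,0],[0,0,0.04,0,0,0,0],[0,0,0.04,0,0,0,0],[0,0,0.04,0,0,0,0]])

```text
t: 7.65
position: [0.4924, 0.0071, 0.187]
eef_rot: [[-0.749, 0.662, 0.001], [0.662, 0.749, -0.0], [-0.001, 0.001, -1.0]]
ft_force: [0.9, 0.2, -3.1]
gripper_width: 0.156
gripper_force: 41.9
```

```bash
python3 -c "
from h import *
go([.4915,.0077,.184],138.6)"
```

```text
t 7.65 pos [0.4924 0.0071 0.187 ] yaw 138.54 F [ 0.88  0.21 -3.09] T [-0.091 -0.409  0.059] w 0.156 gf 41.905032992362976
shift [ 0.011 -0.002  0.03 ] turn [ 0.001  0.001 -0.001]
```

Request:
apply_moves(motion=[[-0.005,0.005,0,0,0,0,0],[-0.005,0.005,0.01,0,0,0,0],[-0.005,0.005,0.02,0,0,0,0],[-0.005,0.005,0.02,0,0,0,0]])

```text
t: 8.15
position: [0.4928, 0.0073, 0.1849]
eef_rot: [[-0.749, 0.662, 0.0], [0.662, 0.749, -0.0], [-0.0, 0.0, -1.0]]
ft_force: [1.0, -0.9, -2.1]
gripper_width: 0.157
gripper_force: 42.0
```

```bash
python3 -c "
from h import *
go([.4915,.0077,.184],138.6)"
```

```text
t 8.15 pos [0.4928 0.0073 0.1849] yaw 138.54 F [ 1.03 -0.85 -2.13] T [-0.105 -0.318  0.007] w 0.157 gf 42.03264534473419
shift [ 0.012 -0.005  0.009] turn [ 0.     0.    -0.001]
```

Request:
apply_moves(motion=[[-0.008,0.003,0,0,0,0,0],[-0.008,0.003,0.01,0,0,0,0],[-0.008,0.003,0.02,0,0,0,0],[-0.008,0.003,0.02,0,0,0,0]])

```text
t: 8.65
position: [0.4931, 0.0069, 0.1829]
eef_rot: [[-0.749, 0.662, -0.001], [0.662, 0.749, -0.0], [0.001, -0.0, -1.0]]
ft_force: [-0.6, 0.1, 0.2]
gripper_width: 0.158
gripper_force: 42.2
```

```bash
python3 -c "
from h import *
go([.4915,.0077,.184],138.6)"
```

```text
t 8.65 pos [0.4931 0.0069 0.1829] yaw 138.54 F [-0.58  0.09  0.19] T [ 0.001 -0.03   0.046] w 0.158 gf 42.24226176738739
shift [ 0.017 -0.005 -0.011] turn [-0.001 -0.001 -0.001]
```

Request:
apply_moves(motion=[[0,0,0.01,0,0,0,0],[0,0,0.01,0,0,0.05,0],[0,0,0.01,0,0,0.15,0],[0,0,0.01,0,0,0.25,0],[0,0,0.01,0,0,0.33,0],[0,0,0.01,0,0,0.33,0]])

```text
t: 9.4
position: [0.4937, 0.007, 0.1821]
eef_rot: [[-0.554, 0.832, 0.001], [0.832, 0.554, -0.0], [-0.001, 0.001, -1.0]]
ft_force: [0.4, -0.4, 3.0]
gripper_width: 0.157
gripper_force: 42.7
```

```bash
python3 -c "
from h import *
go([.4915,.0077,.184],138.6);print(observe()['joint_positions'])"
```

```text
t 9.4 pos [0.4937 0.007  0.1821] yaw 123.68 F [ 0.42 -0.35  3.01] T [ 0.031  0.04  -0.043] w 0.157 gf 42.6554274559021
shift [ 0.017 -0.014 -0.019] turn [ 0.001  0.001 -0.332]
[-14.4002128   29.25072825  11.08913935 127.26387526 -13.09295281
  24.4619632   40.9276024 ]
```

Request:
apply_moves(motion=[[0,0,0,0,0,0.08,0],[0,0,0,0,0,0.16,0],[0,0,0,0,0,0.24,0],[0,0,0,0,0,0.32,0],[0,0,0,0,0,0.32,0]])

```text
t: 10.02
position: [0.4936, 0.0071, 0.182]
eef_rot: [[-0.331, 0.944, 0.001], [0.944, 0.331, -0.0], [-0.0, 0.001, -1.0]]
ft_force: [1.0, -0.1, 2.5]
gripper_width: 0.159
gripper_force: 42.7
```

```bash
python3 -c "
from h import *
go([.4915,.0077,.184],138.6)"
```

```text
t 10.025 pos [0.4936 0.0071 0.182 ] yaw 109.35 F [ 0.99 -0.13  2.51] T [ 0.116 -0.042  0.022] w 0.159 gf 42.670878767967224
shift [ 0.013 -0.018 -0.02 ] turn [ 0.001  0.001 -0.65 ]
```

Request:
apply_moves(motion=[[0,0,0,0,0,0.08,0],[0,0,0,0,0,0.16,0],[0,0,0,0,0,0.24,0],[0,0,0,0,0,0.32,0],[0,0,0,0,0,0.32,0]])

```text
t: 10.65
position: [0.4931, 0.007, 0.1816]
eef_rot: [[-0.087, 0.996, -0.001], [0.996, 0.087, -0.0], [-0.0, -0.001, -1.0]]
ft_force: [0.6, -0.8, -2.5]
gripper_width: 0.16
gripper_force: 42.0
```

```bash
python3 -c "
from h import *
go([.4915,.0077,.184],138.6)"
```

```text
t 10.65 pos [0.4931 0.007  0.1816] yaw 94.99 F [ 0.61 -0.85 -2.48] T [ 0.037 -0.11   0.024] w 0.16 gf 41.99065804481506
shift [ 0.008 -0.015 -0.024] turn [-0.001  0.    -0.969]
```

The contact load vanished, so the splines have caught. Lowering carefully.

Request:
apply_moves(motion=[[0,0,0,0,0,-0.03,0],[0,0,0.02,0,0,-0.03,0],[0,0,0.03,0,0,-0.03,0],[0,0,0.04,0,0,-0.03,0],[0,0,0.04,0,0,-0.03,0]])

```text
t: 11.28
position: [0.4933, 0.0069, 0.1778]
eef_rot: [[-0.109, 0.994, -0.0], [0.994, 0.109, -0.0], [-0.0, -0.0, -1.0]]
ft_force: [0.1, -0.3, -2.2]
gripper_width: 0.149
gripper_force: 42.0
```

```bash
python3 -c "
from h import *
go([.4915,.0077,.1641],138.6)"
```

```text
t 11.275 pos [0.4933 0.0069 0.1778] yaw 96.24 F [ 0.12 -0.25 -2.22] T [-0.075 -0.14   0.031] w 0.149 gf 41.990028619766235
shift [ 0.01  -0.017  0.137] turn [-0.     0.    -0.941]
```

Free. The seat is expected at TCP z ≈ 0.164, so go to 0.166, then feel for it.

Request:
apply_moves(motion=[[0,0,0.03,0,0,0,0],[0,0,0.06,0,0,0,0],[0,0,0.09,0,0,0,0],[0,0,0.115,0,0,0,0],[0,0,0.115,0,0,0,0]])

```text
t: 11.9
position: [0.4934, 0.0069, 0.1662]
eef_rot: [[-0.109, 0.994, -0.0], [0.994, 0.109, -0.0], [-0.0, -0.0, -1.0]]
ft_force: [1.1, -0.3, -3.3]
gripper_width: 0.154
gripper_force: 41.9
```

Request:
apply_moves(motion=[[0,0,0.01,0,0,0,0],[0,0,0.02,0,0,0,0],[0,0,0.03,0,0,0,0],[0,0,0.03,0,0,0,0]])

```text
t: 12.4
position: [0.4934, 0.0069, 0.1634]
eef_rot: [[-0.109, 0.994, 0.0], [0.994, 0.109, -0.0], [-0.0, 0.0, -1.0]]
ft_force: [0.5, -0.4, -2.4]
gripper_width: 0.154
gripper_force: 42.0
```

```bash
python3 -c "
from h import *
go([.4915,.0077,.1641],138.6)"
```

```text
t 12.4 pos [0.4934 0.0069 0.1634] yaw 96.24 F [ 0.46 -0.38 -2.45] T [-0.115 -0.155  0.011] w 0.154 gf 42.01236963272095
shift [ 0.01  -0.018 -0.007] turn [ 0.     0.    -0.941]
```

Not yet bearing; another 1–2 mm.

Request:
apply_moves(motion=[[0,0,0.01,0,0,0,0],[0,0,0.015,0,0,0,0],[0,0,0.015,0,0,0,0],[0,0,0.015,0,0,0,0]])

```text
t: 12.9
position: [0.4934, 0.0069, 0.1621]
eef_rot: [[-0.109, 0.994, 0.0], [0.994, 0.109, 0.0], [0.0, 0.0, -1.0]]
ft_force: [0.2, -0.3, 2.7]
gripper_width: 0.156
gripper_force: 42.7
```

Request:
apply_moves(motion=[[0,0,0.005,0,0,0,0],[0,0,0.01,0,0,0,0],[0,0,0.01,0,0,0,0],[0,0,0.01,0,0,0,0]])

```text
t: 13.4
position: [0.4935, 0.0069, 0.1612]
eef_rot: [[-0.109, 0.994, 0.0], [0.994, 0.109, 0.0], [0.0, 0.0, -1.0]]
ft_force: [0.1, -0.6, 5.1]
gripper_width: 0.159
gripper_force: 43.2
```

It's seated: contact came at z ≈ 0.1635, 20 mm below the tooth contact. Relieve the load, release, then rise.

Request:
apply_moves(motion=[[0,0,-0.01,0,0,0,0],[0,0,-0.01,0,0,0,0],[0,0,-0.01,0,0,0,0.5],[0,0,-0.01,0,0,0,1],[0,0,-0.01,0,0,0,1],[0,0,-0.01,0,0,0,1],[0,0,-0.01,0,0,0,1],[0,0,-0.01,0,0,0,1]])

```text
t: 14.4
position: [0.4934, 0.0069, 0.1619]
eef_rot: [[-0.109, 0.994, 0.0], [0.994, 0.109, -0.0], [-0.0, 0.0, -1.0]]
ft_force: [0.7, -1.1, -0.3]
gripper_width: 0.999
gripper_force: 0.0
```

Request:
apply_moves(motion=[[0,0,-0.1,0,0,0,1],[0,0,-0.4,0,0,0,1],[0,0,-0.7,0,0,0,1],[0,0,-1,0,0,0,1],[0,0,-1,0,0,0,1]])

```text
t: 15.02
position: [0.4947, 0.0068, 0.2644]
eef_rot: [[-0.109, 0.994, 0.006], [0.994, 0.109, 0.001], [0.0, 0.006, -1.0]]
ft_force: [-0.5, -0.0, 0.1]
gripper_width: 0.999
gripper_force: 0.0
```

Request:
apply_moves(motion=[[0,0,-0.5,0,0,0,0],[0,0,-1,0,0,0,0],[0,0,-1,0,0,0,0]])

```text
t: 15.4
position: [0.4951, 0.0067, 0.3649]
eef_rot: [[-0.109, 0.994, 0.007], [0.994, 0.109, 0.002], [0.001, 0.007, -1.0]]
ft_force: [0.7, -0.8, -0.2]
gripper_width: 0.373
gripper_force: 0.0
```

```bash
python3 -c "
from h import *
go([.64,.0077,.36],180)
print(px('scene',[.638,.0065,.254]),px('scene',[.638,-.0135,.254]),px('scene',[.638,.0265,.254]))
S=camera('scene')
f=lambda im,u,v,w,h:cv2.resize(np.clip(im[v:v+h,u:u+w]*1.5,0,255).astype(np.uint8),(800,600),interpolation=cv2.INTER_CUBIC)
cv2.imwrite('pics/s.png',f(S,230,130,140,105))"
```

```text
t 15.4 pos [0.4951 0.0067 0.3649] yaw 96.24 F [ 0.66 -0.79 -0.17] T [-0.058  0.011  0.052] w 0.373 gf 0.0
shift [-0.148  1.441  0.06 ] turn [ 0.008  0.006 -1.861]
[323.52192816 197.90942778] [315.29697158 201.98968765] [331.63307799 193.88562549]
```

View pics/s.png

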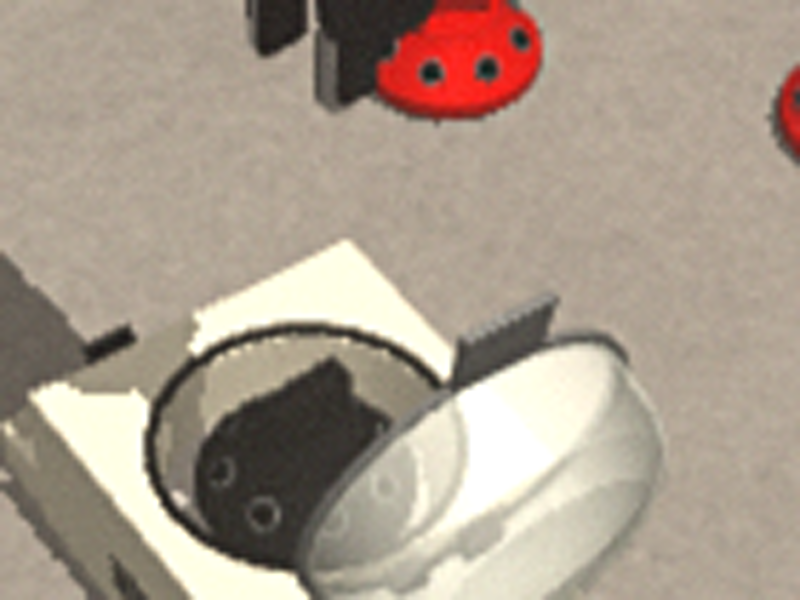

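The rotor sits level in the bowl and the tab is at about (318,189.5) native. Solve the lid angle from that and plan the swing.

```bash
cat >> h.py <<'E'
H=np.array([.5814,.0069,.083])
def tab(th,r=.181,n=.003): return H+np.array([-r*np.cos(th)+n*np.sin(th),0,r*np.sin(th)+n*np.cos(th)])
def frame(a):
    a=np.radians(a);x=np.array([-np.cos(a),0,np.sin(a)]);z=np.array([-np.sin(a),0,-np.cos(a)])
    return np.c_[x,np.cross(z,x),z]
def tcp(corner,a):
    D=frame(a);return corner-.073*D[:,2]-.011*D[:,0]
def to(p,D,R=None,p0=None):
    s=observe();R=np.array(s["eef_rot"]) if R is None else R;p0=np.array(s["position"]) if p0 is None else p0
    return (R.T@(p-p0)/.1).round(2),(np.degrees(cv2.Rodrigues(R.T@D)[0].ravel())/45).round(2)
E
python3 - <<'E'
from h import *
for th in(1.6,1.7,1.8,1.9,2.0):print(th,px("scene",tab(th)).round(1),px("top",tab(th)).round(1),px("scene",tab(th,.198)).round(1))
p=tcp(tab(1.9,.21,.06)+[0,0,.03],15);print(p);print(to(p,frame(15)))
E
```

```text
1.6 [310.1 179.6] [292.8 173. ] [310.6 173.9]
1.7 [315.2 185.7] [292.8 166.8] [316.2 180.6]
1.8 [320.2 192.3] [292.9 160.8] [321.8 187.9]
1.9 [325.1 199.6] [293.  155.2] [327.2 195.9]
2.0 [329.8 207.2] [293. 150.] [332.5 204.4]
[0.73558779 0.0069     0.35999122]
(array([-0.26,  2.4 ,  0.04]), array([ 0.25,  0.27, -1.85]))
```

Request:
apply_moves(motion=[[0,0,-0.15,0,0,-0.22,0],[0,0,-0.3,0,0,-0.44,0],[0,0,-0.3,0,0,-0.66,0],[0,0,-0.3,0,0,-0.88,0],[0,0,-0.3,0,0,-0.93,0]])

```text
t: 16.08
position: [0.4923, 0.0069, 0.39]
eef_rot: [[-0.744, 0.668, -0.004], [0.668, 0.744, -0.0], [0.003, -0.003, -1.0]]
ft_force: [-0.5, 0.5, -0.5]
gripper_width: 0.002
gripper_force: 0.0
```

Request:
apply_moves(motion=[[0,0,0,0,0,-0.22,0],[0,0,0,0,0,-0.44,0],[0,0,0,0,0,-0.66,0],[0,0,0,0,0,-0.88,0],[0,0,0,0,0,-0.93,0],[0,0,0,0,0,-0.93,0]])

```text
t: 16.82
position: [0.493, 0.0069, 0.3913]
eef_rot: [[-1.0, 0.004, -0.001], [0.004, 1.0, -0.0], [0.001, -0.0, -1.0]]
ft_force: [0.6, 0.7, -0.3]
gripper_width: -0.0
gripper_force: 0.0
```

```bash
python3 - <<'E'
from h import *
go([.735,.0069,.39],180)
print(to(np.array([.735,.0069,.385]),frame(15)),observe()["joint_positions"])
E
```

```text
t 16.825 pos [0.493  0.0069 0.3913] yaw 179.78 F [ 0.56  0.75 -0.29] T [-0.014 -0.025  0.012] w -0.0 gf 0.0
shift [-2.42   0.009  0.01 ] turn [-0.    -0.002 -0.005]
(array([-2.42,  0.01,  0.06]), array([ 0.  ,  0.33, -0.  ])) [-19.5584756   11.21653474  15.94084868 116.36237663  -3.83272092
  52.97953615  88.18958971]
```

Request:
apply_moves(motion=[[-0.5,0,0,0,0,0,0],[-1,0,0,0,0,0,0]])

```text
t: 17.08
position: [0.5942, 0.007, 0.3918]
eef_rot: [[-1.0, 0.003, -0.0], [0.003, 1.0, 0.0], [0.0, 0.0, -1.0]]
ft_force: [0.5, 0.5, 0.2]
gripper_width: 0.002
gripper_force: 0.0
```

Request:
apply_moves(motion=[[-0.5,0,0,0,0,0,0],[-1,0,0,0,0,0,0]])

```text
t: 17.32
position: [0.6948, 0.007, 0.3914]
eef_rot: [[-1.0, 0.003, -0.001], [0.003, 1.0, -0.0], [0.001, -0.0, -1.0]]
ft_force: [0.2, 0.6, -0.3]
gripper_width: 0.003
gripper_force: 0.0
```

Request:
apply_moves(motion=[[-0.4,0,0,0,0.15,0,0],[-0.4,0,0,0,0.33,0,0],[-0.4,0,0,0,0.33,0,0],[-0.4,0,0,0,0.33,0,0]])

```text
t: 17.82
position: [0.7327, 0.0066, 0.3916]
eef_rot: [[-0.967, 0.002, -0.256], [0.002, 1.0, 0.0], [0.256, -0.0, -0.967]]
ft_force: [-0.4, 0.3, 0.3]
gripper_width: -0.002
gripper_force: 0.0
```

```bash
python3 - <<'E'
from h import *
s=observe();R=np.array(s["eef_rot"]);print(np.round(s["position"],4),R.round(3).tolist())
print("pre",to(tcp(tab(1.76,.185,.035),15),frame(15)))
R=frame(15)
# arc pose list from pre-pose
p0=tcp(tab(1.76,.185,.035),15)
for th,n in((1.76,.006),(1.6,.006),(1.4,.006),(1.2,.006),(1.0,.006),(.8,.006),(.6,.006),(.4,.006),(.2,.006),(.05,.004),(0,0.0)):
    p=tcp(tab(th,.188,n),15);print(th,p.round(3))
E
```

```text
[0.7327 0.0066 0.3916] [[-0.967, 0.002, -0.256], [0.002, 1.0, 0.0], [0.256, -0.0, -0.967]]
pre (array([0.34, 0.  , 0.77]), array([ 0.,  0., -0.]))
1.76 [0.652 0.007 0.334]
1.6 [0.622 0.007 0.338]
1.4 [0.585 0.007 0.337]
1.2 [0.548 0.007 0.328]
1.0 [0.514 0.007 0.312]
0.8 [0.484 0.007 0.29 ]
0.6 [0.459 0.007 0.262]
0.4 [0.44  0.007 0.229]
0.2 [0.428 0.007 0.194]
0.05 [0.423 0.007 0.164]
0 [0.423 0.007 0.151]
```

Request:
apply_moves(motion=[[0,0,0.4,0,0,0,0],[0,0,0.77,0,0,0,0],[0.15,0,0.77,0,0,0,0],[0.34,0,0.77,0,0,0,0],[0.34,0,0.77,0,0,0,0],[0.34,0,0.77,0,0,0,0]])

```text
t: 18.58
position: [0.6814, 0.0068, 0.3281]
eef_rot: [[-0.968, 0.001, -0.253], [0.001, 1.0, 0.001], [0.253, 0.0, -0.968]]
ft_force: [0.2, 1.0, 0.8]
gripper_width: 0.002
gripper_force: 0.0
```

```bash
python3 - <<'E'
from h import *
s=observe();print(np.round(s["position"],4),np.round(s["ft_force"],2))
for th in(1.76,1.6,1.45,1.3,1.15,1.0): print(th,to(tcp(tab(th,.188,.006),15),frame(15)))
S=camera('scene')
cv2.imwrite('pics/l.png',cv2.resize(np.clip(S[100:226,220:388]*1.4,0,255).astype(np.uint8),(800,600),interpolation=cv2.INTER_CUBIC))
E
```

```text
[0.6814 0.0068 0.3281] [0.17 0.97 0.84]
1.76 (array([0.3 , 0.  , 0.02]), array([ 0.  ,  0.01, -0.  ]))
1.6 (array([0.6 , 0.  , 0.05]), array([ 0.  ,  0.01, -0.  ]))
1.45 (array([0.87, 0.  , 0.12]), array([ 0.  ,  0.01, -0.  ]))
1.3 (array([1.13, 0.  , 0.24]), array([ 0.  ,  0.01, -0.  ]))
1.15 (array([ 1.36, -0.  ,  0.39]), array([ 0.  ,  0.01, -0.  ]))
1.0 (array([ 1.58, -0.  ,  0.58]), array([ 0.  ,  0.01, -0.  ]))
```

View pics/l.png

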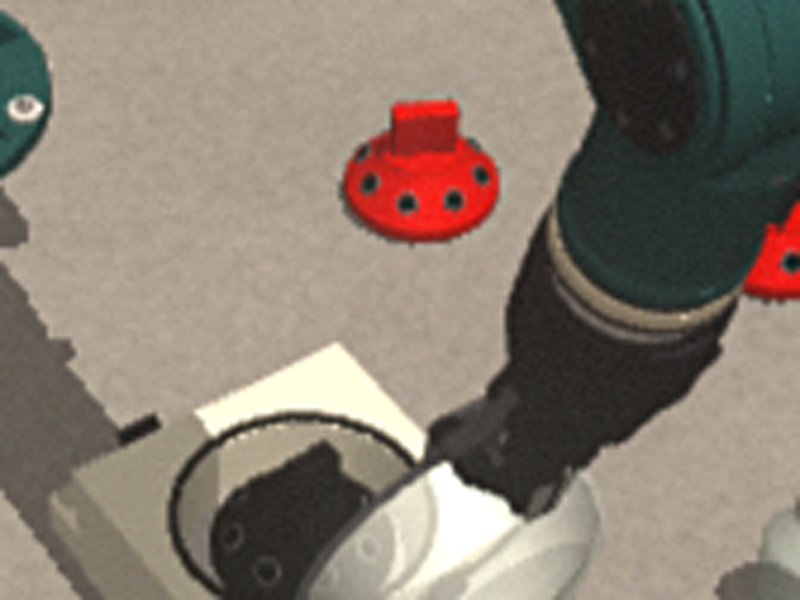

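The fingertips, at about (540,505), are behind the tab, at (440,440). Push along the arc.

Request:
apply_moves(motion=[[0.15,0,0.01,0,0,0,0],[0.3,0,0.02,0,0,0,0],[0.4,0,0.03,0,0,0,0],[0.5,0,0.04,0,0,0,0],[0.6,0,0.05,0,0,0,0],[0.74,0,0.08,0,0,0,0],[0.87,0,0.12,0,0,0,0],[0.87,0,0.12,0,0,0,0]])

```text
t: 19.62
position: [0.592, 0.0069, 0.337]
eef_rot: [[-0.966, 0.001, -0.258], [0.001, 1.0, 0.001], [0.258, 0.0, -0.966]]
ft_force: [0.3, 0.2, 0.3]
gripper_width: -0.001
gripper_force: 0.0
```

```bash
python3 - <<'E'
from h import *
s=observe();print(np.round(s["position"],4),np.round(s["ft_force"],2))
for th in(1.45,1.3,1.15,1.0,.9,.8): print(th,*to(tcp(tab(th,.188,.006),15),frame(15)))
S=camera('scene')
cv2.imwrite('pics/l2.png',cv2.resize(np.clip(S[100:226,220:388]*1.4,0,255).astype(np.uint8),(800,600),interpolation=cv2.INTER_CUBIC))
E
```

```text
[0.592  0.0069 0.337 ] [0.33 0.21 0.26]
1.45 [-0.02  0.   -0.02] [ 0.  0. -0.]
1.3 [ 0.24 -0.    0.1 ] [ 0.  0. -0.]
1.15 [ 0.47 -0.    0.25] [ 0.  0. -0.]
1.0 [ 0.69 -0.    0.44] [ 0.  0. -0.]
0.9 [ 0.81 -0.    0.58] [ 0.  0. -0.]
0.8 [ 0.92 -0.    0.73] [ 0.  0. -0.]
```

View pics/l2.png

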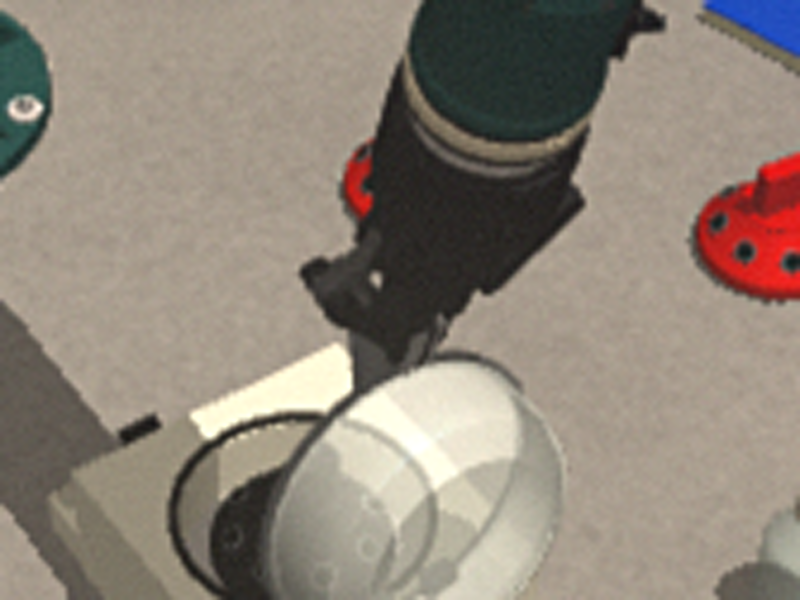

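The lid is following the fingers and now stands about upright, with the tab near (375,365). Continue.

Request:
apply_moves(motion=[[0.12,0,0.04,0,0,0,0],[0.24,0,0.1,0,0,0,0],[0.36,0,0.17,0,0,0,0],[0.47,0,0.25,0,0,0,0],[0.58,0,0.34,0,0,0,0],[0.69,0,0.44,0,0,0,0],[0.81,0,0.58,0,0,0,0],[0.92,0,0.73,0,0,0,0],[0.92,0,0.73,0,0,0,0]])

```text
t: 20.8
position: [0.4837, 0.0071, 0.289]
eef_rot: [[-0.966, 0.001, -0.26], [0.001, 1.0, 0.0], [0.26, 0.0, -0.966]]
ft_force: [0.5, -0.6, -0.2]
gripper_width: -0.003
gripper_force: 0.0
```

```bash
python3 - <<'E'
from h import *
s=observe();print(np.round(s["position"],4),np.round(s["ft_force"],2),np.round(s["joint_positions"],1))
for th in(.8,.7,.6,.5,.4,.3,.2): print(th,*to(tcp(tab(th,.188,.006),15),frame(15)))
E
```

```text
[0.4837 0.0071 0.289 ] [ 0.49 -0.58 -0.21] [-16.8  23.3  14.9 117.2  -7.8  55.6  92.9]
0.8 [-0.   -0.   -0.01] [ 0. -0. -0.]
0.7 [ 0.09 -0.    0.16] [ 0. -0. -0.]
0.6 [ 0.17 -0.    0.33] [ 0. -0. -0.]
0.5 [ 0.23 -0.    0.51] [ 0. -0. -0.]
0.4 [ 0.27 -0.    0.69] [ 0. -0. -0.]
0.3 [ 0.29 -0.    0.88] [ 0. -0. -0.]
0.2 [ 0.29 -0.    1.06] [ 0. -0. -0.]
```

Request:
apply_moves(motion=[[0.09,0,0.16,0,0,0,0],[0.17,0,0.33,0,0,0,0],[0.23,0,0.51,0,0,0,0],[0.27,0,0.69,0,0,0,0],[0.29,0,0.88,0,0,0,0],[0.29,0,0.97,0,0,0,0]])

```text
t: 21.55
position: [0.4331, 0.0072, 0.2031]
eef_rot: [[-0.966, 0.001, -0.257], [0.001, 1.0, 0.0], [0.257, 0.0, -0.966]]
ft_force: [1.2, -0.9, -0.1]
gripper_width: 0.002
gripper_force: 0.2
```

```bash
python3 - <<'E'
from h import *
s=observe();print(np.round(s["position"],4),np.round(s["ft_force"],2),np.round(s["joint_positions"],1))
for th,n in((.3,.006),(.2,.006),(.1,.006),(.05,.006),(0,.003),(0,-.003)): print(th,*to(tcp(tab(th,.188,n),15),frame(15)))
S=camera('scene')
cv2.imwrite('pics/l3.png',cv2.resize(np.clip(S[100:247,210:406]*1.4,0,255).astype(np.uint8),(800,600),interpolation=cv2.INTER_CUBIC))
E
```

```text
[0.4331 0.0072 0.2031] [ 1.24 -0.9  -0.06] [-15.7  28.   12.7 126.9 -10.5  41.1  95.2]
0.3 [ 0.02 -0.   -0.09] [ 0.  0. -0.]
0.2 [ 0.03 -0.    0.1 ] [ 0.  0. -0.]
0.1 [ 0.01 -0.    0.29] [ 0.  0. -0.]
0.05 [-0.   -0.    0.38] [ 0.  0. -0.]
0 [-0.03 -0.    0.5 ] [ 0.  0. -0.]
0 [-0.04 -0.    0.56] [ 0.  0. -0.]
```

View pics/l3.png

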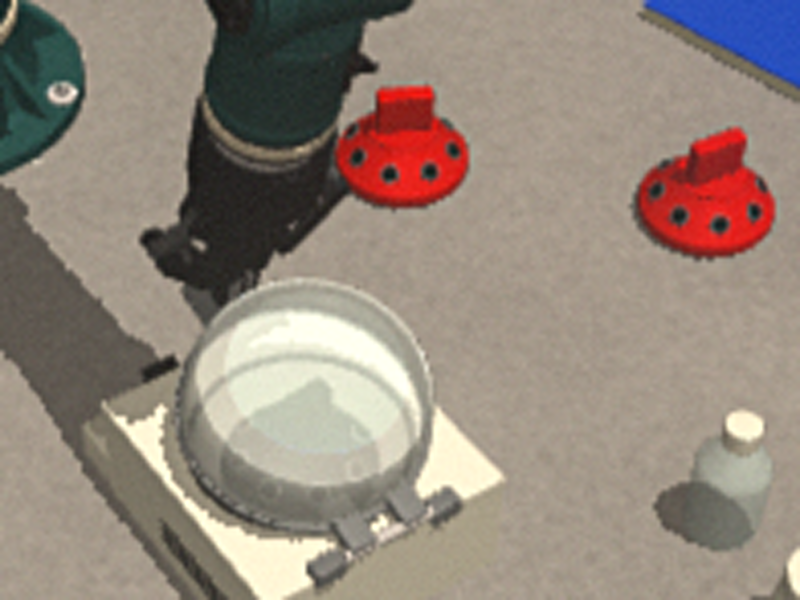

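The lid is nearly down over the rotor and the fingers are on the tab at (205,300). Finish pressing slowly.

Request:
apply_moves(motion=[[0.02,0,0.1,0,0,0,0],[0.02,0,0.2,0,0,0,0],[0.01,0,0.29,0,0,0,0],[0,0,0.36,0,0,0,0],[-0.01,0,0.42,0,0,0,0],[-0.01,0,0.45,0,0,0,0],[-0.01,0,0.45,0,0,0,0]])

```text
t: 22.48
position: [0.4226, 0.007, 0.1601]
eef_rot: [[-0.967, 0.001, -0.256], [0.001, 1.0, 0.0], [0.256, 0.0, -0.967]]
ft_force: [-0.4, 0.4, 3.2]
gripper_width: -0.001
gripper_force: 1.5
```

Request:
apply_moves(motion=[[0,0,0.03,0,0,0,0],[0,0,0.06,0,0,0,0],[0,0,0.06,0,0,0,0]])

```text
t: 22.85
position: [0.4226, 0.0068, 0.1584]
eef_rot: [[-0.967, 0.002, -0.256], [0.002, 1.0, 0.003], [0.256, 0.002, -0.967]]
ft_force: [-0.5, -0.5, 49.1]
gripper_width: 0.001
gripper_force: 24.4
```

Hard stop reached. Back off straight up.

Request:
apply_moves(motion=[[0,0,-0.06,0,0,0,0],[0.1,0,-0.3,0,0,0,0],[0.2,0,-0.6,0,0,0,0],[0.26,0,-0.97,0,0,0,0],[0.26,0,-0.97,0,0,0,0]])

```text
t: 23.48
position: [0.4222, 0.007, 0.2564]
eef_rot: [[-0.968, 0.001, -0.25], [0.001, 1.0, 0.001], [0.25, 0.001, -0.968]]
ft_force: [-0.2, 0.4, -0.5]
gripper_width: -0.004
gripper_force: 0.0
```

```bash
python3 - <<'E'
from h import *
s=observe();print(s["t"],np.round(s["position"],4),np.round(s["ft_force"],2))
S=camera('scene');T=camera('top')
f=lambda im:cv2.resize(np.clip(im*1.4,0,255).astype(np.uint8),(400,300),interpolation=cv2.INTER_CUBIC)
cv2.imwrite('pics/e.png',np.hstack([f(S[140:260,210:370]),f(T)]))
E
```

```text
23.475 [0.4222 0.007  0.2564] [-0.23  0.38 -0.54]
```

View pics/e.png

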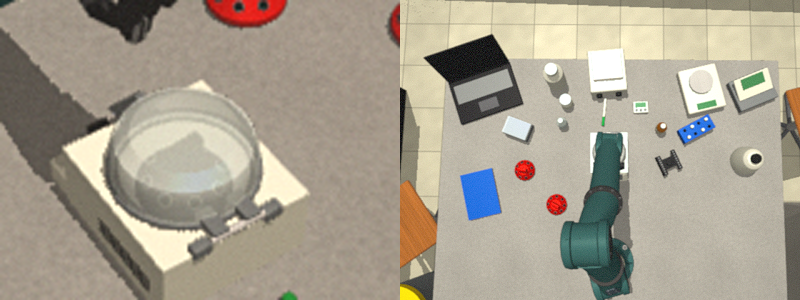

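The lid lies flat on the housing with its tab at (125,105), the rotor is seated beneath it, and nothing else has moved. Handing in.

```bash
python3 -c "
from rig import *
print(sign_off())"
```

```text
the job is handed in; nothing more can be done
None
```

The rotor is seated on the splined spindle and released, the lid is shut over it, nothing else on the bench moved visibly, and the job is handed in; no verdict came back, and the fingers briefly pressed the tab at 49 N when the lid hit its stop.

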